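# Take the top rinse cup off the nested stack

## Task

The metal rinse cups are put away nested in one another, half under the glass shelf. Take just the top one: pull it straight up, free of the cup below, bring it out from under the glass without knocking the glass shelf, and stand it upright, not dropped, on the round stone coaster with its foot fully on the stone. Leave the other two cups standing nested where they are, leave the toiletries around them undisturbed, and let go of the cup.

Things in the scene. Friction and masses are not known exactly. Their poses are not given: they have to be found in the camera images.
- top_cup: uppermost of three identical tapered, open, plain metal cups nested in one another: 70 mm tall, 64 mm across the rim, 54 mm across the foot, wall 1.8 mm, about 0.2 kg. Origin: centre of the foot's underside; z up the cup's axis. Nested, 32 mm of it stand above the rim of the cup below; a silicone band round its foot grips that cup: pulling it free takes about 1.5 to 2.5 N more than its weight
- mid_cup: the same kind of cup, second in the stack, origin and axes as for top_cup; stays in the stack
- low_cup: the same kind of cup, lowest in the stack, standing on the ceramic shelf; stays there. The whole stack is about 134 mm tall and stands free.
- coaster: round, flat, grey stone coaster, 100 mm across and 8 mm thick, fixed on the ceramic shelf near its front, left or right of the middle. Origin: centre of its underside; its top is 8 mm above; z up
- cabinet: white ceramic shelf, a slab 340 mm deep (x), 660 mm wide (y) and 20 mm thick, on which everything stands. Origin: centre of its underside, on the work surface; +x points from its front edge (towards the robot) to its back, z up. It may be turned by up to 0.16 rad; the whole unit, glass shelf included, turns with it.
- upper_shelf: fixed glass shelf with steel edge rails above the rear part of the ceramic shelf; same origin and axes as cabinet. Underside 360 mm above that origin, top 374 mm; it covers x from -10 to +120 mm, y from -325 to +325 mm in that frame. Steel posts, 16 mm thick, at x = 22 and 105 mm, y = +-313 mm. A jar and a small bottle stand on its ends
- upper_edge (a point): middle of the lower front edge of the glass shelf, 360 mm above the work surface. The stack's axis lies 10 to 30 mm behind this edge, so an upright gripper over the stack meets the glass; from the front, with the fingers leaning some 25 to 45 degrees from vertical, there is room to grasp and lift
- pill_case: clear plastic seven-day pill case with push-button lids, 164 mm long (its y), 40 mm wide, 26 mm tall, lying near the shelf's front on the other side from the coaster; origin under its centre. Bystander.
- therm_stand: silver metal thermometer stand, 64 mm round foot, with a white digital thermometer upright in it, 118 mm tall in all; at one end of the shelf, under the glass; origin under the foot's centre. Bystander.
- swab_jar: clear round jar of cotton swabs with a steel lid, 70 mm across, 109 mm tall, at the other end of the shelf; origin under its centre. Bystander.
- face_brush: grey hard-silicone face brush lying along the middle of the shelf's front edge, 125 mm long (its y), head 48 mm across, 23 mm tall; origin at the underside near its middle. Bystander.
- comb: black plastic comb lying flat behind the stack, 175 mm long (its y), 34 mm wide, 5 mm thick; origin under its centre. Bystander.
- deodorant: white and grey round deodorant, 50 mm across, 108 mm tall, at the back of the shelf; origin under its centre. Bystander.
- top_cup_rim (a point): centre of the mouth of top_cup, 70 mm up its axis from its origin, same axes
Not all that is in view belongs to the job. What is shaped like the top_cup but orange is not meant.

How it is judged:
On the way:
1. the top cup is pulled straight up until its foot is clear above the rim of the second cup, the other two still standing nested in their place (z of top_cup in the frame of mid_cup above 0.072 m and horizontal distance between top_cup and mid_cup below 0.04 m and angle between top_cup's own z axis and vertical below 0.35 rad and distance of each of mid_cup, low_cup from where it was at the start of the episode below 0.02 m and angle between each of mid_cup, low_cup's own z axis and vertical below 0.12 rad), for 0.05 s.
At the end, for the whole second after the job is handed in: The top cup stands upright (within 0.1 rad) and at rest on the coaster, its foot wholly on the stone (axis within 23 mm of the coaster's centre), released; the other two cups stand nested and upright within 20 mm of where they were; every other toiletry is within 30 mm of where it was (horizontal distance between top_cup and coaster below 0.023 m and z of top_cup in the frame of coaster between 0.005 and 0.012 m and angle between top_cup's own z axis and vertical below 0.1 rad and linear speed of top_cup below 0.02 m/s and angular speed of top_cup below 0.2 rad/s and distance of each of mid_cup, low_cup from where it was at the start of the episode below 0.02 m and angle between each of mid_cup, low_cup's own z axis and vertical below 0.12 rad and horizontal distance between mid_cup and low_cup below 0.006 m and z of mid_cup in the frame of low_cup below 0.035 m and distance of each of pill_case, therm_stand, swab_jar, face_brush, comb, deodorant from where it was at the start of the episode below 0.03 m); the robot touches nothing.
It fails at once if another cup is pulled along or knocked over (moved over 30 mm or leaning over 0.35 rad) (distance of any of mid_cup, low_cup from where it was at the start of the episode above 0.03 m or angle between any of mid_cup, low_cup's own z axis and vertical above 0.35 rad).
It fails at once if the cup is dropped (falls free from over about 1 cm) (contact force between the fingers and top_cup below 0.05 N and linear speed of top_cup above 0.45 m/s).
It fails at once if the glass shelf is knocked (over 20 N) (contact force between any of the arm, the fingers, top_cup and upper_shelf above 20 N).
It fails at once if one of the toiletries is pushed over 30 mm from its place (distance of any of pill_case, therm_stand, swab_jar, face_brush, comb, deodorant from where it was at the start of the episode above 0.03 m).
It also fails if it takes over 48 s, if anything falls off the work surface, if the arm or the gripper's body presses on something with over 40 N, if the wrist force passes 120 N, or if a joint passes its speed limit or range.

## Robot

A 6-joint arm with a two-finger parallel gripper is mounted at the origin on the work surface. World frame = base frame: x ahead of the robot, y to its left, z up, the work surface at z = 0. Lengths are in m, angles in rad, forces in N, time in s.
With the tool pointing down it reaches from about 0.325 to 0.775 m from the base axis. Payload 9.3 kg.
Tool frame: the origin (TCP) lies at the very end of the fingers, on their centre line; the grasp point (between the pads) lies env.grip_point_offset behind it (env.grip_point_offset is the distance from the TCP to the grasp point, in m); z points along the fingers, y is the line along which they close (so a half turn about z gives the same grasp; the last joint's range is limited). The gripper opens to 85 mm and grips with 20 to 120 N. Pads are 22 mm wide; open, the fingers measure 114 mm over their backs; the gripper's body (76 mm by 85 mm) begins 54 mm behind the grasp point. The pads swing forward as they close: fully open they stand 13 mm farther back than shut.
Start: joints at [-1.361, 0.259, 0.021, 1.334, 0, 1.418], TCP at [0.195, -0.514, 0.231] pointing down, gripper open.
Joint ranges: [-3.04, 3.04], [-0.91, 1.82], [-1.04, 1.36], [-1.92, 1.95], [-1.52, 1.45], [-3.14, 3.14]. Speed limits (rad/s): [2.22, 2.22, 2.79, 3.14, 3.14, 3.14].

## Interface

Orientations are given as a rotation vector (axis times angle).
In Python, from cell import env gives the robot as it stands. Calls block until the motion is done:
- env.move_ptp(position, orientation): joint-space move of the TCP to a pose.
- env.move_straight(position, orientation=None, v=0.15, stop_force=None): straight line of the TCP; orientation=None keeps the orientation; v is the mean speed in m/s. With stop_force (N) it stops when the force on the tool has changed by that much, and returns True; else False.
- env.goto_joints(angles): joint-space move.
- env.set_gripper(opening): finger opening in m; the grip force is fixed at half the most; returns when the fingers have stopped.
- env.wait(seconds).
- env.ik(position, orientation): joint angles nearest the present ones, or None.
- env.state(): the state.
- env.read_camera(name): name is "scene" or "top" or "wrist"; returns a dict with "image" (400x640x3 uint8, red, green, blue), "range_z" (400x640 float32, m along the optical axis (not along the pixel's ray), 0 where there is no reading), "mtx" (3x3 intrinsics, pixels), "xyz" and "orientation" of the camera in the world. Camera axes: x right, y down, z forward; pixel columns grow to the right and rows downward; lengths in m; the calibration is good to about 2 mm. A picture is of the moment at which its call begins.
A pose or a line that the arm cannot do raises env.IKError and nothing moves.
- env.sign_off(): hands the job in; it is judged then, once.
The state is a dict: "t": time; "joint_positions": joint angles; "joint_velocities": joint speeds; "joint_torque": joint torques, N m; "position": TCP position; "eef_rot": TCP orientation; "ft_force": force on the tool from outside, world axes, zero at the start; "torque": the same for the moment, N m; "grip_width": finger opening in m; "grasp_force": force on a finger pad.
Only numpy, scipy, OpenCV 4.12 (cv2) and the standard library are available. Lean on these libraries where they do the work, as an engineer would, in place of code of your own. Each camera call takes 0.05 s, during which the arm holds its last target. There are 200 camera calls.

## Working session

There is one attempt and no reset: what is moved stays moved. The work goes in short steps, each a Python script; the robot and the scene stay as the last script left them, time stands still between calls to the robot, and variables do not carry over. Pictures are saved under pics/ and viewed, at most 10 in all, crops included, and the job is handed in when it is done.

```bash
ls; mkdir -p pics; cat > h.py <<'E'
import numpy as np, cv2
from scipy.spatial.transform import Rotation as R
from cell import env
def cam(n):
    c=env.read_camera(n); o=np.array(c["orientation"])
    c["R"]=R.from_rotvec(o).as_matrix() if o.shape==(3,) else (o if o.shape==(3,3) else R.from_quat(o).as_matrix())
    return c
def cloud(c):
    z=c["range_z"]; K=np.array(c["mtx"]); v,u=np.mgrid[:z.shape[0],:z.shape[1]]
    p=np.stack([(u-K[0,2])/K[0,0]*z,(v-K[1,2])/K[1,1]*z,z],-1)
    return p@c["R"].T+np.array(c["xyz"])
E
python3 - <<'E'
from h import *
a=[]
for n in("scene","top"):
    c=cam(n); print(n,c["xyz"],c["orientation"],np.array(c["mtx"]).round(1).tolist())
    cv2.imwrite(f"pics/{n}.png",c["image"][...,::-1]); np.savez(f"{n}.npz",im=c["image"],P=cloud(c),z=c["range_z"],K=c["mtx"],R=c["R"],t=c["xyz"])
print(env.state()["t"],env.grip_point_offset)
E
```

```text
pics
scene [ 1.41160136 -0.12191403  0.84588847] [-1.77565123 -1.46802771  0.78514953] [[483.4, 0.0, 317.9], [0.0, 483.4, 201.2], [0.0, 0.0, 1.0]]
top [0.44382056 0.0262806  1.26488343] [-2.17410022  2.19919324 -0.11427682] [[415.6, 0.0, 321.1], [0.0, 415.6, 197.3], [0.0, 0.0, 1.0]]
0.1 0.0187
```

View pics/scene.png

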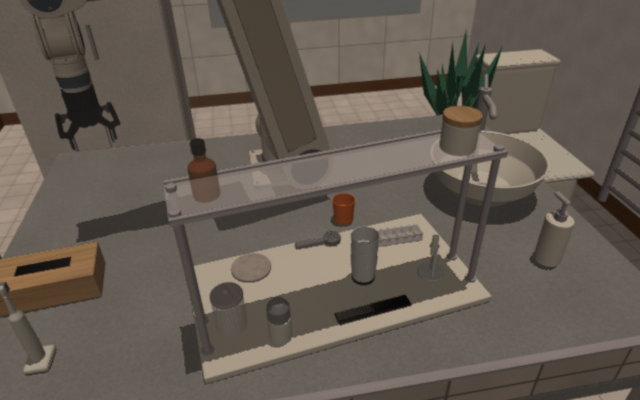

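View pics/top.png

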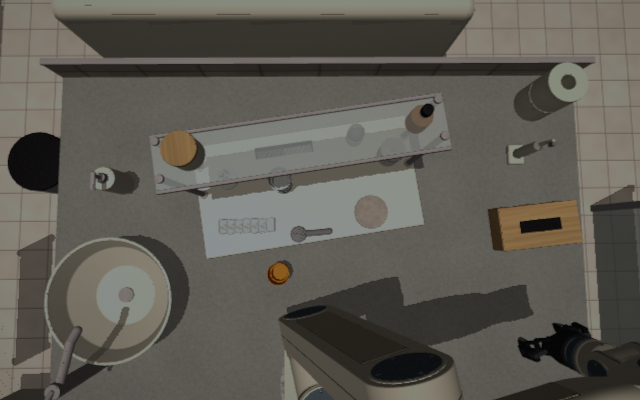

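The scene view, from behind, shows the stack at about (364,256), the coaster at (251,267), and the orange decoy cup at (343,210). The top view shows the stack at (280,180) by the glass front edge, the coaster at (371,211), the brush at (310,233), and the decoy in front of the shelf at (279,273).

```bash
cat >> h.py <<'E'
def load(n): return dict(np.load(f"{n}.npz"))
def ray(d,u,v,zp):
    r=d["R"]@np.array([(u-d["K"][0,2])/d["K"][0,0],(v-d["K"][1,2])/d["K"][1,1],1]); return d["t"]+r*(zp-d["t"][2])/r[2]
E
python3 - <<'E'
from h import *
T=load("top");S=load("scene")
P=T["P"];im=T["im"].astype(int)
# slab from depth
m=(abs(P[...,2]-0.02)<0.006)&(T["z"]>0)&(im.min(-1)>110); m[:, :190]=0; m[:,440:]=0; m[:160]=0;m[265:]=0
pts=P[m][:,:2]; print("slab n",m.sum(),"z",np.median(P[m][:,2]))
print("minrect slab",cv2.minAreaRect(pts.astype(np.float32)))
for uv in[(207,258),(424,224)]: print("front corner",ray(T,*uv,0.02).round(4))
# coaster by colour
b=(im[...,0]-im[...,2]); print("coaster px",im[211,371],"slab px",im[240,230],P[211,371],P[240,230])
# glass front edge corners, rails
for uv in[(157,193),(450,150)]: print("glass edge",ray(T,*uv,0.36).round(4),P[uv[1],uv[0]].round(3))
# stack points
for n,d in(("top",T),("scene",S)):
    Q=d["P"]; k=(d["z"]>0)&(Q[...,2]>0.05)&(Q[...,2]<0.2)&(abs(Q[...,1]-ray(T,280,180,.154)[1])<.06)&(Q[...,0]>.4)&(Q[...,0]<.75)
    q=Q[k]; v,u=np.nonzero(k); print(n,k.sum(), q.min(0).round(3) if len(q) else '', q.max(0).round(3) if len(q) else '')
    if len(q): print(" top pts",q[q[:,2]>.14].mean(0), u.min(),u.max(),v.min(),v.max())
print("stack rim guess",ray(T,280,180,.154))
print("depth at stack",P[180,280],S["P"][256,364])
a=cv2.resize(T["im"][140:290,190:430],(800,500),interpolation=cv2.INTER_CUBIC)[...,::-1]; cv2.imwrite("pics/t1.png",np.clip(a*1.4,0,255).astype(np.uint8))
a=cv2.resize(S["im"][190:340,180:480],(800,400),interpolation=cv2.INTER_CUBIC)[...,::-1]; cv2.imwrite("pics/s1.png",np.clip(a*1.4,0,255).astype(np.uint8))
E
```

```text
slab n 10070 z 0.019073939862262357
minrect slab ((0.5212625861167908, 0.034010350704193115), (0.20857281982898712, 0.6585397720336914), 7.800065040588379)
front corner [0.3739 0.3415 0.02  ]
front corner [ 0.4665 -0.3061  0.02  ]
coaster px [122 111 101] slab px [138 144 145] [ 0.50688558 -0.14615842  0.02895393] [0.42588133 0.27476839 0.0167981 ]
glass edge [0.5344 0.365  0.36  ] [0.533 0.36  0.372]
glass edge [ 0.6235 -0.2788  0.36  ] [ 0.623 -0.277  0.365]
top 328 [0.462 0.085 0.05 ] [0.607 0.147 0.156]
 top pts [0.57454644 0.12004671 0.15155051] 268 292 175 227
scene 1252 [0.561 0.083 0.05 ] [0.628 0.147 0.155]
 top pts [0.59356931 0.11580957 0.14693207] 350 378 227 277
stack rim guess [0.58666127 0.11459928 0.154     ]
depth at stack [0.59577679 0.12023542 0.08310796] [0.62322612 0.10859835 0.11587606]
```

View pics/t1.png

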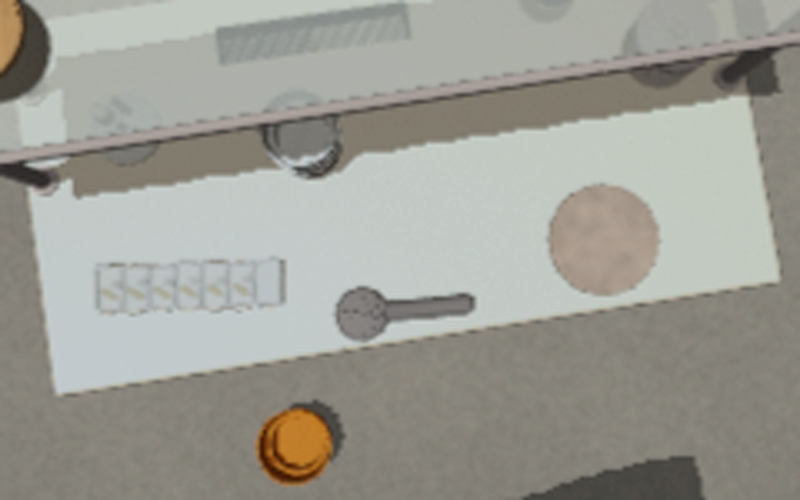

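View pics/s1.png

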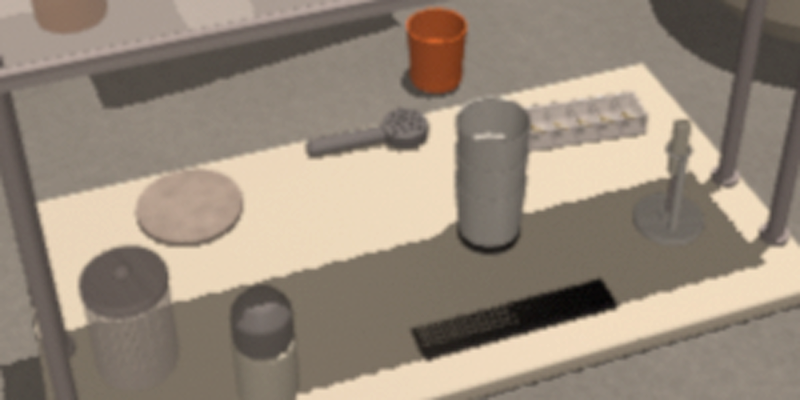

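The enlarged top view shows the stack rim at (300,140) in the crop and the coaster at (603,240). Slab yaw is about +0.14, and the stack is roughly 26 mm behind the glass edge, which fits the spec. Next I fit the rim and coaster more precisely.

```bash
python3 - <<'E'
from h import *
from scipy.optimize import least_squares
T=load("top");S=load("scene"); im=T["im"].astype(int)
f,l=ray(T,207,258,.02),ray(T,424,224,.02); d=(f-l)[:2]; yaw=np.arctan2(-d[0],d[1]); print("yaw",yaw,"width",np.hypot(*d))
xc=np.array([np.cos(yaw),np.sin(yaw)])
m=((im[...,0]-im[...,2])>10).astype(np.uint8); m[:185]=0;m[240:]=0;m[:,:345]=0;m[:,395:]=0
m=cv2.morphologyEx(m,cv2.MORPH_OPEN,np.ones((3,3)))
c=max(cv2.findContours(m,0,cv2.CHAIN_APPROX_NONE)[0],key=cv2.contourArea)
q=np.array([ray(T,u,v,.028)[:2] for u,v in c[:,0]]); print("coaster",cv2.minEnclosingCircle(q.astype(np.float32)),q.mean(0))
M=(im[...,0]-im[...,2]); 
def rad(z):
    out=np.zeros_like(z)
    for b in(.02,.052,.084):
        h=z-b; out=np.maximum(out,np.where((h>=0)&(h<=.0705),.027+.005*h/.07,0))
    return out
for n,D,zr in(("scene",S,(.125,.152)),("top",T,(.09,.152))):
    Q=D["P"];k=(D["z"]>0)&(Q[...,2]>zr[0])&(Q[...,2]<zr[1])&(np.hypot(Q[...,0]-.592,Q[...,1]-.115)<.05)
    p=Q[k]
    # outer wall side facing the camera
    e=D["t"][:2]-[.594,.115]; e/=np.hypot(*e); 
    if n=="scene": p=p[(p[:,:2]-[.594,.115])@e>.008]
    r=least_squares(lambda c:np.hypot(p[:,0]-c[0],p[:,1]-c[1])-rad(p[:,2]),[.594,.115],loss="soft_l1",f_scale=.002)
    print(n,len(p),r.x,"res",np.median(abs(r.fun)),"zmax",Q[(np.hypot(Q[...,0]-.594,Q[...,1]-.115)<.045)&(D["z"]>0)&(Q[...,2]<.2)][:,2].max(),"behind edge",(r.x-[.579,.043])@xc)
E
```

```text
yaw 0.14203351580015577 width 0.6542091734772113
coaster ((0.5056824684143066, -0.1454254388809204), 0.04949822276830673) [ 0.50559622 -0.14517186]
scene 227 [0.59328573 0.11533393] res 0.000697914476567113 zmax 0.1546863690741458 behind edge 0.024381206501923634
top 154 [0.59563786 0.11564865] res 0.003704894346248407 zmax 0.15631570892986502 behind edge 0.026754200140145002
```

```bash
cat >> h.py <<'E'
yaw=.142; xc=np.array([np.cos(yaw),np.sin(yaw),0]); yc=np.array([-np.sin(yaw),np.cos(yaw),0])
def ori(a,s):
    z=np.sin(a)*xc-np.array([0,0,np.cos(a)]); y=s*yc; return R.from_matrix(np.stack([np.cross(y,z),y,z],1)).as_rotvec(), z
A=np.radians(36); COMP=.004
def tcp(g,s,a=A): # TCP for wanted grasp point
    o,z=ori(a,s); return np.array(g)+z*(env.grip_point_offset+COMP),o
STK=np.array([.594,.1155,0]); COA=np.array([.5057,-.1453,0])
E
python3 - <<'E'
from h import *
G=STK+[0,0,.145]
for s in(1,-1):
    for nm,g in(("pre",G-.15*ori(A,s)[1]),("grasp",G),("lift",G+[0,0,.05]),("out",G+[0,0,.05]-.12*xc),("over",COA+[0,0,.16]),("place",COA+[0,0,.089])):
        j=env.ik(*tcp(g,s)); print(s,nm,None if j is None else np.round(j,2))
s=1 if env.ik(*tcp(G,1)) is not None and abs(env.ik(*tcp(G,1))[5])<abs((env.ik(*tcp(G,-1)) if env.ik(*tcp(G,-1)) is not None else [9]*6)[5]) else -1
print("s",s); open("s.txt","w").write(str(s))
p,o=tcp(G-.15*ori(A,s)[1],s)
env.move_ptp(p,o); c=cam("wrist"); cv2.imwrite("pics/w1.png",c["image"][...,::-1]); np.savez("w1.npz",P=cloud(c),z=c["range_z"],K=c["mtx"],R=c["R"],t=c["xyz"],im=c["image"])
st=env.state(); print(st["t"],st["position"],p,st["grip_width"],st["ft_force"])
E
```

```text
1 pre [-0.01 -0.15 -0.57  0.52  0.09 -0.12]
1 grasp [ 0.02  0.13 -0.66  0.16  0.07 -0.1 ]
1 lift [ 0.02  0.07 -0.57  0.31  0.07 -0.1 ]
1 out [-0.02 -0.15 -0.77  0.33  0.1  -0.14]
1 over [-0.67  0.02 -0.7   0.39  0.44 -0.7 ]
1 place [-0.67  0.13 -0.82  0.16  0.44 -0.7 ]
-1 pre [-0.01 -0.15 -0.57  0.52  0.09  3.02]
-1 grasp [ 0.02  0.13 -0.66  0.16  0.07  3.04]
-1 lift [ 0.02  0.07 -0.57  0.31  0.07  3.04]
-1 out [-0.02 -0.15 -0.77  0.33  0.1   3.01]
-1 over [-0.67  0.02 -0.7   0.39  0.44  2.44]
-1 place [-0.67  0.13 -0.82  0.16  0.44  2.44]
s 1
2.6083 [0.52025821 0.10432813 0.24798367] [0.51992806 0.10491051 0.24798786] 0.08538792834147217 [-0.11963836 -0.61860181  0.23614246]
```

View pics/w1.png

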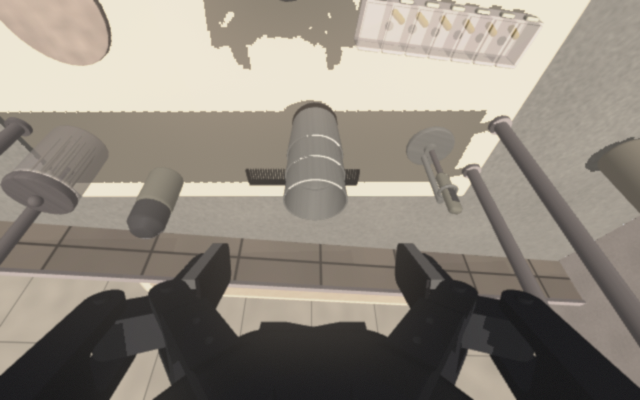

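The wrist view shows the cup mouth at (316,197), centred between the finger tips (about 225 and 402). I'll check the stack axis and tip positions against depth, then approach and grasp.

```bash
python3 - <<'E'
from h import *
D=load("w1");Q=D["P"]
k=(D["z"]>0)&(Q[...,2]>.1)&(Q[...,2]<.17)&(np.hypot(Q[...,0]-.594,Q[...,1]-.1155)<.06)
p=Q[k]; print("n",k.sum(),"zmax",np.percentile(p[:,2],99))
r=p[p[:,2]>.148]; print("rim minEncl",cv2.minEnclosingCircle(r[:,:2].astype(np.float32)))
# fingertips in tool frame
st=env.state(); Rt=R.from_rotvec(st["eef_rot"]).as_matrix()
for nm,sl in(("L",np.s_[235:300,180:232]),("R",np.s_[235:300,395:450])):
    f=(Q[sl].reshape(-1,3)-st["position"])@Rt; z=D["z"][sl].ravel(); f=f[(z>0)&(abs(f[:,2])<.06)&(abs(f[:,1])<.07)]
    print(nm,len(f),"max z",np.percentile(f[:,2],98) if len(f) else None,"y",np.percentile(f[:,1],[2,98]) if len(f) else None)
E
```

```text
n 4152 zmax 0.15440252970473914
rim minEncl ((0.5919714570045471, 0.1181710883975029), 0.03289284557104111)
L 2142 max z -0.016091252622558963 y [-0.05450357 -0.04157869]
R 2213 max z -0.0161566148039724 y [0.04307543 0.05620607]
```

```bash
sed -i 's/COMP=.004/COMP=.007/; s/STK=np.array(\[.594,.1155,0\])/STK=np.array([.593,.1165,0])/' h.py; python3 - <<'E'
from h import *
G=STK+[0,0,.145]; s=1
env.move_straight(*tcp(G-.08*ori(A,s)[1],s)) 
print("stopped",env.move_straight(*tcp(G,s),v=.08,stop_force=6))
env.set_gripper(.045); st=env.state(); print(st["t"],st["position"],st["grip_width"],st["grasp_force"],st["ft_force"])
c=cam("wrist"); cv2.imwrite("pics/w2.png",c["image"][...,::-1])
D=c;Q=cloud(c);p=Q[(c["range_z"]>0)&(Q[...,2]>.148)&(Q[...,2]<.16)&(np.hypot(Q[...,0]-.593,Q[...,1]-.1165)<.034)]; print(len(p),cv2.minEnclosingCircle(p[:,:2].astype(np.float32)) if len(p) else 0)
E
```

```text
stopped False
4.7333 [0.60840675 0.11877197 0.12537379] 0.06292816967563114 64.5791232213378 [-2.3739038   0.52856508  4.98661026]
4436 ((0.5920439958572388, 0.11644788831472397), 0.03375128656625748)
```

View pics/w2.png

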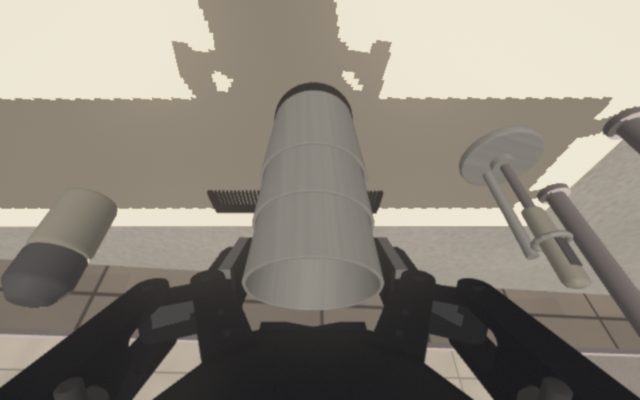

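The pads hold the top cup around (245,260) and (385,260), just below its rim and above the second rim at (312,200). I'll lift it straight up.

```bash
python3 - <<'E'
from h import *
st=env.state(); p=np.array(st["position"]); 
env.move_straight(p+[0,0,.025],v=.04); s1=env.state(); env.move_straight(p+[0,0,.052],v=.05); env.wait(.15)
st=env.state(); print(st["t"],st["position"]-p,st["grip_width"],st["grasp_force"],s1["ft_force"],st["ft_force"])
c=cam("wrist"); cv2.imwrite("pics/w3.png",c["image"][...,::-1])
c=cam("scene"); Q=cloud(c); k=(c["range_z"]>0)&(np.hypot(Q[...,0]-.593,Q[...,1]-.1165)<.045)&(Q[...,2]>.03)&(Q[...,2]<.25)
q=Q[k]; print(q[:,2].max(), np.histogram(q[:,2],np.arange(.03,.23,.01)))
E
```

```text
6.4333 [-2.24723362e-04 -1.65078913e-05  5.15211784e-02] 0.06291380812562644 66.12919617444277 [ 0.73023151  0.61072618 -2.86545199] [-1.08484056  0.22527638 -1.94773297]
0.24998755397439987 (array([ 72,  68,  70,  75,  91, 182, 101, 101, 106,  20,  32,  90,  79,
       132, 159, 200, 243, 187,  69]), array([0.03, 0.04, 0.05, 0.06, 0.07, 0.08, 0.09, 0.1 , 0.11, 0.12, 0.13,
       0.14, 0.15, 0.16, 0.17, 0.18, 0.19, 0.2 , 0.21, 0.22]))
```

View pics/w3.png

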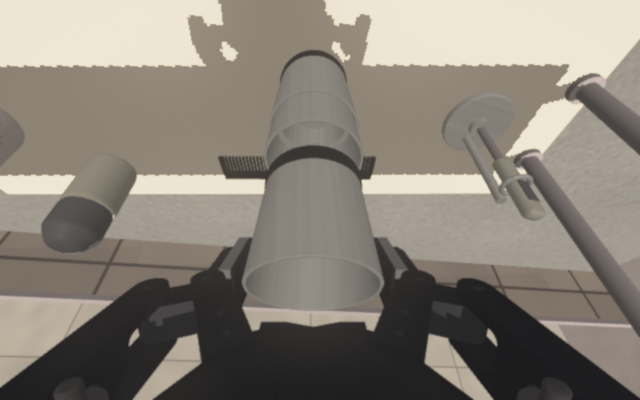

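The cup is free: its dark foot band sits at (315,155), above the second cup's rim at (315,130), and the lower two still stand. I'll bring it out and over the coaster.

```bash
python3 - <<'E'
from h import *
p=np.array(env.state()["position"])
env.move_straight(p-.13*xc,v=.15)
t=COA+[.0162,.0022,.0413+.028+.03]
env.move_straight([t[0],t[1],p[2]],v=.2); env.move_straight(t,v=.12); env.wait(.2)
st=env.state(); print(st["t"],st["position"]-t,st["grip_width"],st["ft_force"])
c=cam("wrist"); Q=cloud(c); q=Q[(c["range_z"]>0)&(Q[...,2]>.06)&(np.hypot(*(Q[...,:2]-COA[:2]).transpose(2,0,1))<.04)]
zr=np.percentile(q[:,2],99); r=q[q[:,2]>zr-.005]; print("rim z",zr,"expect",.128,cv2.minEnclosingCircle(r[:,:2].astype(np.float32)),COA)
cc=cam("top"); a=cc["image"][120:300,190:440]; cv2.imwrite("pics/w4.png",np.hstack([cv2.resize(c["image"],(400,250)),cv2.resize(a,(400,250))])[...,::-1])
E
```

```text
9.9333 [ 0.00036421 -0.00020583  0.0008511 ] 0.06286408615681105 [-0.28425653 -0.43422809 -2.47111851]
rim z 0.15653924010936698 expect 0.128 ((0.46995386481285095, -0.14998403191566467), 0.015583799220621586) [ 0.5057 -0.1453  0.    ]
```

View pics/w4.png

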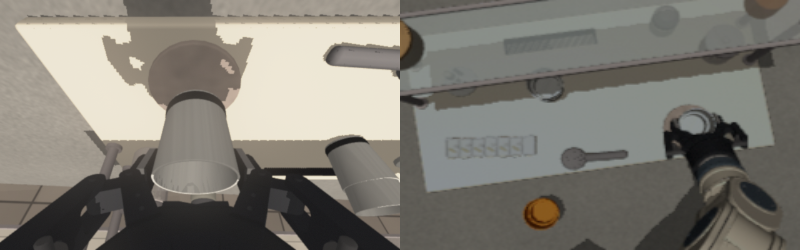

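The cup hangs upright over the coaster in both views: wrist panel (195,100), top panel (692,120). My rim fit there caught finger pixels, so I'm not using it. I'll lower until contact.

```bash
python3 - <<'E'
from h import *
p=np.array(env.state()["position"])
env.move_straight(p-[0,0,.026],v=.08); env.wait(.2)
print("contact",env.move_straight(p-[0,0,.038],v=.02,stop_force=3)); st=env.state(); print(st["t"],st["position"]-p,st["ft_force"])
c=cam("wrist"); Q=cloud(c); q=Q[(c["range_z"]>0)&(Q[...,2]>.04)&(Q[...,2]<.105)&(np.hypot(*(Q[...,:2]-COA[:2]).transpose(2,0,1))<.037)]
r=q[q[:,2]>.092]; print("rim",len(r),r[:,2].max(),cv2.minEnclosingCircle(r[:,:2].astype(np.float32)))
cv2.imwrite("pics/w5.png",c["image"][...,::-1])
E
```

```text
contact True
11.075 [ 5.83005051e-04 -6.66684927e-05 -3.03422215e-02] [-4.27499712  0.47426527  6.64966818]
rim 4955 0.10490025036279287 ((0.5034844279289246, -0.1456204652786255), 0.03615321218967438)
```

View pics/w5.png

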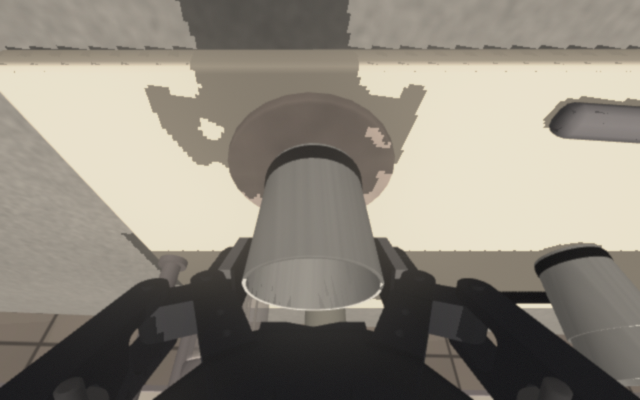

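The cup stands on the stone (foot band at (313,155), inside the disc centred at (311,155)), and contact came at the expected height. Now I'll release and back away along the fingers.

```bash
python3 - <<'E'
from h import *
st=env.state(); p=np.array(st["position"]); z=R.from_rotvec(st["eef_rot"]).as_matrix()[:,2]
env.set_gripper(.085); env.wait(.3); env.move_straight(p-.04*z,v=.06); env.move_straight(p-.18*z,v=.15); env.wait(.3)
st=env.state(); print(st["t"],st["grip_width"],st["ft_force"])
c=cam("wrist"); Q=cloud(c)
for nm,ctr,zt in(("top",COA,.098),("mid",STK,.122)):
    q=Q[(c["range_z"]>0)&(abs(Q[...,2]-zt)<.006)&(np.hypot(*(Q[...,:2]-ctr[:2]).transpose(2,0,1))<.05)]
    print(nm,ctr[:2],len(q),cv2.minEnclosingCircle(q[:,:2].astype(np.float32)) if len(q) else "", np.percentile(q[:,2],98) if len(q) else "")
T=cam("scene"); cv2.imwrite("pics/w6.png",np.hstack([cv2.resize(c["image"],(400,250)),cv2.resize(T["image"][150:350,160:480],(400,250))])[...,::-1])
E
```

```text
13.9917 0.08478936312677277 [-0.17131932 -0.12646443  0.19914255]
top [ 0.5057 -0.1453] 640 ((0.5064321160316467, -0.1440000981092453), 0.03261236473917961) 0.09865259146814671
mid [0.593  0.1165] 485 ((0.5919194221496582, 0.11692952364683151), 0.03341639041900635) 0.1221832552391614
```

View pics/w6.png

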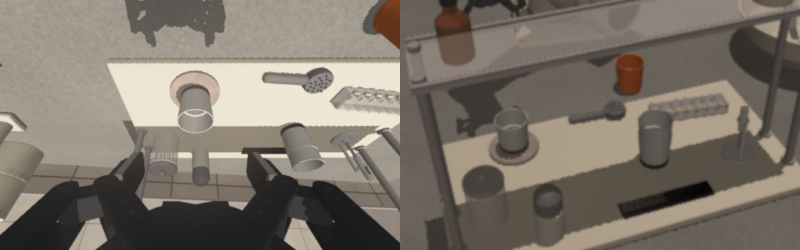

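The cup stands centred on the coaster at (513,132) in the right panel, and the other two cups are still nested at (655,138). Nothing else has moved, so I'm handing in.

```bash
python3 -c "
from cell import env
print(env.sign_off())"
```

```text
the job is handed in; nothing more can be done
None
```

The top cup stands upright and released on the coaster, about 1.5 mm from its centre by camera; the other two cups measure within about 1.5 mm of where they were, the toiletries look undisturbed, and the job was handed in at about 14 s with no verdict returned.

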